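# Make up two ward medicine kits in a hospital pharmacy

### The job

Make up the two ward kits from the stock on the bench: the tray with three compartments gets the large infusion vial, the ointment jar and the carton, and the tray with two compartments gets the small vial and the dropper bottle, one item standing in each compartment, in any order. Never tip an item over, and set each down upright on the compartment's floor rather than dropping it in. Leave the sanitiser bottle, the label roll and the steel bowl where they are.

Things in the scene. Friction and masses are not known exactly. Their poses are not given: they have to be found in the camera images.
- tray3: Shallow grey open tray, fixed to the bench, with three equal compartments in a row along its y axis; outside 128 (x) x 226 (y) x 16 mm high. Walls and partitions 4 mm thick, rim 16 mm above the bench; compartment floor 4 mm above the bench. Each compartment is 120 (x) by 70 (y) mm inside; their centres lie at x = 0, y = -74, 0 and +74 mm. The origin is the centre of the underside, on the bench; z up. It is turned up to 0.2 rad from the world axes.
- tray2: Shallow grey open tray, fixed to the bench, with two equal compartments in a row along its y axis; outside 128 (x) x 152 (y) x 16 mm high. Walls and partitions 4 mm thick, rim 16 mm above the bench; compartment floor 4 mm above the bench. Each compartment is 120 (x) by 70 (y) mm inside; their centres lie at x = 0, y = -37 and +37 mm. The origin is the centre of the underside, on the bench; z up. It is turned up to 0.2 rad from the world axes.
- infusion_vial_c (a point): Large clear glass infusion vial with a paper label, short neck and aluminium cap: the tallest stock item. Body 44 mm in diameter up to 60 mm, tapering to the cap, 31 mm in diameter, at the top; 88 mm high overall, 85 to 170 g. Loose, stands upright on the bench. The point is on its axis, half-way up; z points up.
- small_vial_c (a point): Small clear glass injection vial with label and aluminium cap. Body 26 mm in diameter up to 32 mm, narrow neck, cap 21 mm in diameter; 50 mm high overall, 20 to 45 g. Loose, stands upright on the bench. The point is on its axis, half-way up; z points up.
- jar_c (a point): Squat white plastic ointment jar with a wide screw lid: the lowest stock item. Body 44 mm in diameter, lid 46 mm in diameter over the top 14 mm; 44 mm high overall, 50 to 100 g. Loose, stands upright on the bench. The point is on its axis, half-way up; z points up.
- carton_c (a point): Upright white medicine carton with a printed blue band: a rectangular block 30 (its x) x 45 (its y) x 66 mm high, 35 to 70 g. Loose, stands upright on the bench. The point is on its axis, half-way up; z points up.
- dropper_c (a point): White plastic eye-drop bottle with a pointed conical cap. Body 30 mm in diameter up to 42 mm, cap tapering to a point; 76 mm high overall, 20 to 45 g. Loose, stands upright on the bench. The point is on its axis, half-way up; z points up.
- sanitiser: Bystander: pump bottle of hand sanitiser, 64 mm in diameter, 170 mm high, at the left, beyond the end of the trays. Origin at the centre of its underside. Loose; not to be moved.
- label_roll: Bystander: roll of blank labels lying flat, 80 mm in diameter, 45 mm high, at one side of the work. Origin at the centre of its underside. Loose; not to be moved.
- gallipot: Bystander: empty steel bowl, 84 mm in diameter, 35 mm high, at the other side of the work. Origin at the centre of its underside. Loose; not to be moved.
Mind the look-alikes: they are no part of the job. Leave any orange look-alike of the part that bears carton_c alone.

How it is judged:
At the end, for the whole second after the job is handed in: Infusion vial, jar and carton stand in the three-compartment tray, small vial and dropper bottle in the other: one per compartment, its centre within the walls, base on the floor (within 4 mm), upright to 0.12 rad, still. Sanitiser, label roll and bowl within 20 mm of their starts (x of infusion_vial_c in the frame of tray3 between -0.06 and 0.06 m and y of infusion_vial_c in the frame of tray3 between -0.109 and 0.109 m and z of infusion_vial_c in the frame of tray3 between 0.043 and 0.052 m and angle between each of infusion_vial_c, jar_c, carton_c, small_vial_c, dropper_c's own z axis and vertical below 0.12 rad and linear speed of each of infusion_vial, jar, carton, small_vial, dropper below 0.02 m/s and x of jar_c in the frame of tray3 between -0.06 and 0.06 m and y of jar_c in the frame of tray3 between -0.109 and 0.109 m and z of jar_c in the frame of tray3 between 0.021 and 0.03 m and x of carton_c in the frame of tray3 between -0.06 and 0.06 m and y of carton_c in the frame of tray3 between -0.109 and 0.109 m and z of carton_c in the frame of tray3 between 0.032 and 0.041 m and (y of infusion_vial_c in the frame of tray3 between -0.109 and -0.039 m or y of jar_c in the frame of tray3 between -0.109 and -0.039 m or y of carton_c in the frame of tray3 between -0.109 and -0.039 m) and (y of infusion_vial_c in the frame of tray3 between -0.035 and 0.035 m or y of jar_c in the frame of tray3 between -0.035 and 0.035 m or y of carton_c in the frame of tray3 between -0.035 and 0.035 m) and (y of infusion_vial_c in the frame of tray3 between 0.039 and 0.109 m or y of jar_c in the frame of tray3 between 0.039 and 0.109 m or y of carton_c in the frame of tray3 between 0.039 and 0.109 m) and x of small_vial_c in the frame of tray2 between -0.06 and 0.06 m and y of small_vial_c in the frame of tray2 between -0.072 and 0.072 m and z of small_vial_c in the frame of tray2 between 0.024 and 0.033 m and x of dropper_c in the frame of tray2 between -0.06 and 0.06 m and y of dropper_c in the frame of tray2 between -0.072 and 0.072 m and z of dropper_c in the frame of tray2 between 0.037 and 0.046 m and (y of small_vial_c in the frame of tray2 between -0.072 and -0.002 m or y of dropper_c in the frame of tray2 between -0.072 and -0.002 m) and (y of small_vial_c in the frame of tray2 between 0.002 and 0.072 m or y of dropper_c in the frame of tray2 between 0.002 and 0.072 m) and distance of each of sanitiser, label_roll, gallipot from where it was at the start of the episode below 0.02 m); the robot touches nothing.
It fails at once if an item of stock is tipped over (angle between any of infusion_vial_c, small_vial_c, jar_c, carton_c, dropper_c's own z axis and vertical above 0.8 rad).
It fails at once if an item of stock is dropped (falls free more than 20 mm above the tray floor) ((height (world z) of infusion_vial_c above 0.068 m and contact force between infusion_vial and anything else below 0.001 N) or (height (world z) of small_vial_c above 0.049 m and contact force between small_vial and anything else below 0.001 N) or (height (world z) of jar_c above 0.046 m and contact force between jar and anything else below 0.001 N) or (height (world z) of carton_c above 0.057 m and contact force between carton and anything else below 0.001 N) or (height (world z) of dropper_c above 0.062 m and contact force between dropper and anything else below 0.001 N)).
It fails at once if a bystander (sanitiser, label roll, bowl) is moved by more than 20 mm (distance of any of sanitiser, label_roll, gallipot from where it was at the start of the episode above 0.02 m).
It also fails if it takes over 131 s, if anything falls off the work surface, if the arm or the gripper's body presses on something with over 40 N, if the wrist force passes 120 N, or if a joint passes its speed limit or range.

### The arm

A 7-joint arm with a two-finger parallel gripper is mounted at the origin on the work surface. World frame = base frame: x ahead of the robot, y to its left, z up, the work surface at z = 0. Lengths are in m, angles in rad, forces in N, time in s.
With the tool pointing down it reaches from about 0.4 to 0.75 m from the base axis. Payload 19.5 kg.
Tool frame: the origin (TCP) lies between the finger pads; the fingertips stand 11 mm ahead of it and the grasp point (between the pads) lies 8 mm behind it; z points along the fingers, y is the line along which they close (so a half turn about z gives the same grasp; the last joint's range is limited). The gripper opens to 85 mm and grips with 20 to 120 N. Pads are 22 mm wide; open, the fingers measure 114 mm over their backs; the gripper's body (76 mm by 85 mm) begins 54 mm behind the grasp point. The pads swing forward as they close: fully open they stand 13 mm farther back than shut.
Start: joints at [1.242, 0.707, -0.028, 1.485, 0.022, 0.951, -0.075], TCP at [0.163, -0.551, 0.242] pointing down, gripper open.
Joint ranges: [-2.71, 2.71], [-0.32, 2.16], [-1.57, 1.52], [0, 2.45], [-1.46, 4.6], [0, 2.02], [-2.83, 2.83]. Speed limits (rad/s): [1.89, 1.89, 2.57, 2.57, 3.01, 3.01, 3.01].

### API

Orientations are given as a 3x3 rotation matrix whose columns are the frame's x, y, z axes.
In Python, from station import bot gives the robot as it stands. The module is installed in compiled form; this text tells all that it offers.
- The arm moves only by the shell command python3 -m jog 'ROWS' [FORCE]. ROWS is JSON, a list of rows, each an object of numbers: "tx", "ty", "tz": the shift along the tool's x, y, z in mm; "roll": the turn about the tool's z in degrees; "gripper": the closure, from 0 (fully open) to 1 (shut). A call has 1 to 8 rows; each row shifts and turns the commanded pose from where the row before left it, along the tool's axes as they then stand; what a row does not reach is not made up. A row lasts 1/12 s, in which the tool goes at most 41.7 mm and 7.16 degrees, less where a joint would pass 70% of its speed; a pose out of reach is approached as far as the arm can. A call with a gripper value outside its range is refused whole. The fingers move at their own pace and stop on an object; FORCE is the grip in N (left out, the last holds). Time passes only in rows, so rows that do not move let the fingers close. It gives the time, the measured TCP pose, the force, the opening and the grip force at its end, in the units of the state.
- bot.observe(): the state, without advancing time (a new reading comes with each control period).
- bot.capture(name): name is "scene" or "top" or "wrist"; returns a dict with "frame" (480x640x3 uint8, blue, green, red), "z_map" (480x640 float32, m along the optical axis (not along the pixel's ray), 0 where there is no reading), "K" (3x3 intrinsics, pixels), "extrinsics" (4x4, takes a point from camera to world coordinates); the wrist camera has in their place "T_tool_cam" (4x4, takes a point from camera to tool coordinates, whose origin is the TCP and whose axes are the flange's). Camera axes: x right, y down, z forward; pixel columns grow to the right and rows downward; lengths in m; the calibration is good to about 2 mm. A picture is of the moment at which its call begins: read the wrist's pose just before it.
- bot.sign_off(): hands the job in; it is judged then, once.
The state is a dict: "clock": time; "q": joint angles; "joint_vel": joint speeds; "tau": joint torques, N m; "eef_pos": TCP position; "ee_rot": TCP orientation; "wrist_force": force on the tool from outside, world axes, zero at the start; "ft_torque": the same for the moment, N m; "width": opening from 0.0 (shut) to 1.0 (fully open); "finger_force": force on a finger pad.
Only numpy, scipy, OpenCV 4.12 (cv2) and the standard library are available. Lean on these libraries where they do the work, as an engineer would, in place of code of your own. Each camera call takes 0.05 s, during which the arm holds its last target. There are 200 camera calls.

## Working session

There is one attempt and no reset: what is moved stays moved. The work goes in short steps, Python scripts to look and compute and a shell command to move; the robot and the scene stay as the last step left them, time stands still between calls to the robot, and variables do not carry over. Pictures are saved under pics/ and viewed, at most 14 in all, crops included, and the job is handed in when it is done.

```bash
mkdir -p pics; python3 - <<'E'
from station import bot
import cv2,numpy as np
s=bot.observe(); print(s['clock'],s['eef_pos'],np.round(s['ee_rot'],3),s['width'])
for n in ['scene','top']:
    c=bot.capture(n); cv2.imwrite(f'pics/{n}0.png',c['frame']); np.savez(f'{n}0.npz',**c); print(n,c['K'],np.round(c['extrinsics'],3))
E
```

```text
0.0 [ 0.16260427 -0.55129032  0.2418572 ] [[ 0.959  0.283 -0.   ]
 [ 0.283 -0.959  0.001]
 [-0.    -0.001 -1.   ]] 0.9949885046057187
scene [[561.50514081   0.         321.823163  ]
 [  0.         561.50514081 240.6915488 ]
 [  0.           0.           1.        ]] [[-0.847  0.411 -0.337  0.946]
 [ 0.531  0.636 -0.56   0.648]
 [-0.016 -0.653 -0.757  0.934]
 [ 0.     0.     0.     1.   ]]
top [[467.17989424   0.         314.29519959]
 [  0.         467.17989424 238.81445303]
 [  0.           0.           1.        ]] [[ 0.086 -0.974  0.209  0.31 ]
 [-0.996 -0.084  0.016 -0.015]
 [ 0.002 -0.21  -0.978  1.136]
 [ 0.     0.     0.     1.   ]]
```

View pics/top0.png

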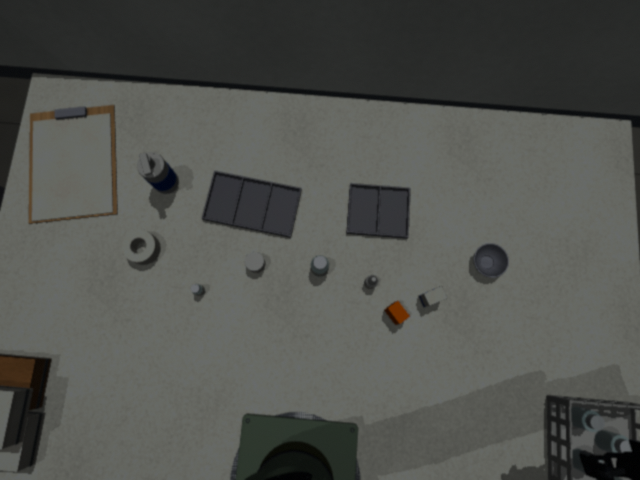

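View pics/scene0.png

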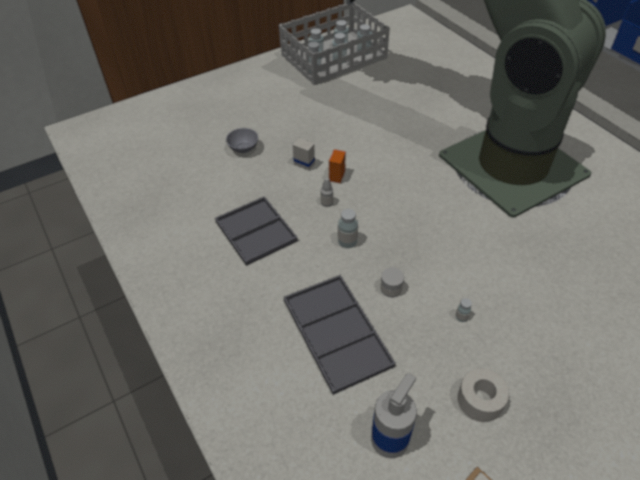

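The top view shows, in pixels: tray3 (252,205), tray2 (379,211), small vial (198,290), jar (255,263), infusion vial (320,265), dropper (371,283), orange decoy (398,313), white carton (431,298). The bystanders are the sanitiser (158,172), label roll (142,248) and bowl (489,262). The scene view shows the same objects.

```bash
cat > h.py <<'E'
import numpy as np,cv2
def cloud(c,E=None):
    z=c['z_map'];K=c['K'];E=c['extrinsics'] if E is None else E
    v,u=np.indices(z.shape)
    p=np.stack([(u-K[0,2])/K[0,0]*z,(v-K[1,2])/K[1,1]*z,z,np.ones_like(z)],-1)@E.T
    p[z==0]=np.nan
    return p[...,:3]
E
python3 - <<'E'
from h import *
P={n:cloud(np.load(n+'0.npz')) for n in ['top','scene']}
px=dict(small=(198,290),jar=(255,263),inf=(320,265),drop=(371,283),decoy=(398,313),carton=(431,298),bowl=(489,262),roll=(142,248),san=(158,172))
for k,(u,v) in px.items():
    c=np.nanmedian(P['top'][v-1:v+2,u-1:u+2].reshape(-1,3),0)
    for n in P:
        p=P[n].reshape(-1,3); b=np.nanmedian(p[np.hypot(*(p-c)[:,:2].T)<.12][:,2]) 
        m=(np.hypot(*(p-c)[:,:2].T)<.05)&(p[:,2]>.012); q=p[m]
        if len(q)<5: print(k,n,len(q));continue
        zt=np.percentile(q[:,2],98); t=q[q[:,2]>zt-.008]
        r=cv2.minAreaRect((q[:,:2]*1000).astype(np.float32))
        print(k,n,len(q),'ztop',zt.round(3),'top xy',t[:,:2].mean(0).round(3),'rect',np.round(r[0]),np.round(r[1]),round(r[2]),'bench',b.round(4))
for n in P:
    for lab,(x0,x1,y0,y1) in dict(tr3=(.44,.66,-.01,.26),tr2=(.44,.66,-.27,-.06)).items():
        pass
# ortho image of z=0.016 plane at 0.5mm/px... both cams
for n in P:
    c=np.load(n+'0.npz');E=np.linalg.inv(c['extrinsics'])
    xs=np.arange(.64,.26,-.001);ys=np.arange(.30,-.42,-.001)
    X,Y=np.meshgrid(xs,ys,indexing='ij');W=np.stack([X,Y,0*X+.016,0*X+1],-1)@E.T
    uv=W[...,:3]@c['K'].T;uv=(uv[...,:2]/uv[...,2:]).astype(np.float32)
    im=cv2.remap(c['frame'],uv[...,0],uv[...,1],cv2.INTER_CUBIC)
    cv2.imwrite(f'pics/ortho_{n}.png',np.clip(im*2.,0,255).astype(np.uint8))
E
```

```text
small top 125 ztop 0.055 top xy [0.403 0.268] rect [402. 267.] [23. 23.] 21 bench 0.0015
small scene 243 ztop 0.051 top xy [0.406 0.272] rect [407. 273.] [24. 24.] 61 bench -0.0013
jar top 325 ztop 0.049 top xy [0.479 0.14 ] rect [478. 139.] [44. 44.] 4 bench 0.0019
jar scene 522 ztop 0.046 top xy [0.482 0.143] rect [482. 143.] [45. 45.] 20 bench -0.0008
inf top 315 ztop 0.093 top xy [ 0.482 -0.015] rect [481. -15.] [43. 42.] 52 bench 0.0017
inf scene 626 ztop 0.089 top xy [ 0.485 -0.011] rect [488.  -8.] [38. 44.] 54 bench -0.0008
drop top 150 ztop 0.08 top xy [ 0.456 -0.14 ] rect [ 455. -139.] [28. 28.] 5 bench 0.0018
drop scene 268 ztop 0.075 top xy [ 0.459 -0.136] rect [ 462. -133.] [27. 28.] 57 bench -0.0008
decoy top 348 ztop 0.071 top xy [ 0.388 -0.202] rect [ 388. -202.] [45. 31.] 40 bench 0.0019
decoy scene 440 ztop 0.067 top xy [ 0.391 -0.198] rect [ 390. -199.] [52. 31.] 40 bench -0.0004
carton top 332 ztop 0.071 top xy [ 0.432 -0.284] rect [ 432. -284.] [30. 46.] 28 bench 0.0019
carton scene 503 ztop 0.067 top xy [ 0.434 -0.28 ] rect [ 432. -281.] [39. 48.] 24 bench -0.0005
bowl top 635 ztop 0.039 top xy [ 0.535 -0.429] rect [ 532. -422.] [82. 81.] 28 bench 0.0019
bowl scene 473 ztop 0.036 top xy [ 0.532 -0.427] rect [ 533. -420.] [83. 82.] 28 bench -0.0005
roll top 921 ztop 0.05 top xy [0.492 0.418] rect [492. 418.] [79. 79.] 77 bench 0.0021
roll scene 1843 ztop 0.047 top xy [0.496 0.423] rect [495. 422.] [80. 79.] 11 bench -0.0008
san top 1100 ztop 0.173 top xy [0.653 0.383] rect [666. 386.] [58. 64.] 67 bench 0.0026
san scene 1311 ztop 0.171 top xy [0.657 0.388] rect [668. 387.] [53. 64.] 65 bench -0.0001
```

View pics/ortho_top.png

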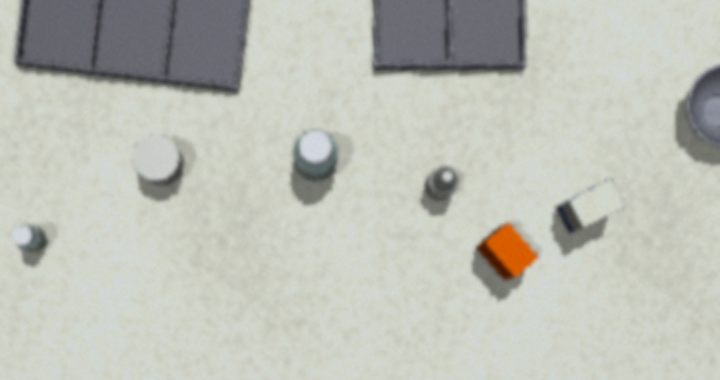

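View pics/ortho_scene.png

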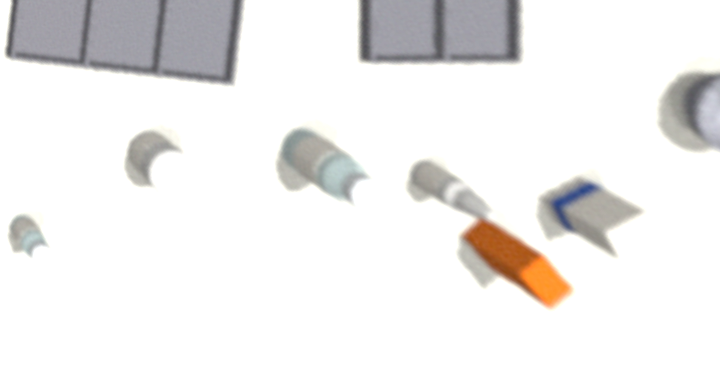

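The ortho crops put the carton's long side about 25–30° off world y, with the near tray edges at rows 60–90. The two cameras disagree by about 4 mm, so I'll fit the trays now and settle the rest with the wrist camera.

```bash
python3 - <<'E'
from h import *
for n in ['top','scene']:
    c=np.load(n+'0.npz');p=cloud(c);g=c['frame'].max(2)
    f=cv2.GaussianBlur(c['frame'],(3,3),0).astype(int)
    bench=np.median(g[(abs(p[...,2])<.01)&(p[...,0]>.4)&(p[...,0]<.6)&(abs(p[...,1])<.3)])
    for lab,(x0,x1,y0,y1) in dict(tr3=(.53,.73,.03,.31),tr2=(.53,.73,-.27,-.06)).items():
        m=(p[...,0]>x0)&(p[...,0]<x1)&(p[...,1]>y0)&(p[...,1]<y1)&(g<bench*.65)
        k,l,st,ce=cv2.connectedComponentsWithStats(m.astype(np.uint8)); i=1+st[1:,4].argmax()
        q=p[l==i];r=cv2.minAreaRect((q[:,:2]*1000).astype(np.float32))
        print(n,lab,np.round(r[0]),np.round(r[1],1),round(r[2],1),'z',np.nanpercentile(q[:,2],[5,50,95]).round(4))
from station import bot
c=bot.capture('wrist');print(np.round(c['T_tool_cam'],3),c['K'][0,0]); s=bot.observe();print(s['q'])
E
```

```text
top tr3 [626. 168.] [229.1 132.7] 83.2 z [0.0017 0.0059 0.0178]
top tr2 [ 635. -149.] [133.3 151.6] 0.3 z [0.0017 0.006  0.0179]
scene tr3 [630. 170.] [227.7 131.3] 83.2 z [0.0005 0.0038 0.0153]
scene tr2 [ 639. -147.] [132.5 159. ] 0.6 z [0.0002 0.004  0.0153]
[[ 0.    -0.961 -0.276  0.069]
 [ 1.     0.    -0.001  0.001]
 [ 0.001 -0.276  0.961 -0.131]
 [ 0.     0.     0.     1.   ]] 426.1432769537702
[ 1.24226016  0.70694679 -0.02762095  1.48485654  0.02203747  0.9509131
 -0.07551839]
```

Tray3 is about (0.628, 0.169) with yaw -6.8°, and tray2 about (0.637, -0.148) with yaw about 0.5°. I'll roll so tool x is along world +y and tool y along world +x, then go above the carton.

```bash
python3 -m jog '[{"roll":-6.7,"gripper":0},{"roll":-6.7},{"roll":-6.7},{"roll":-6.7},{"roll":-6.7},{"roll":-6.7}]' 30
python3 -m jog '[{"roll":-6.7},{"roll":-6.7},{"roll":-6.7},{"roll":-6.7},{"roll":-6.5},{}]'
python3 -m jog '[{"tx":15,"ty":15},{"tx":26,"ty":26},{"tx":26,"ty":26},{"tx":26,"ty":26},{"tx":26,"ty":26},{"tx":26,"ty":26},{"tx":26,"ty":26}]'
python3 -m jog '[{"tx":26,"ty":26},{"tx":26,"ty":26},{"tx":26,"ty":26},{"tx":15,"ty":16},{},{}]'
cat > look.py <<'E'
import sys
from station import bot
from h import *
def look(name,tgt=None,rad=.05,zmin=.012):
    s=bot.observe();c=bot.capture('wrist')
    T=np.eye(4);T[:3,:3]=s['ee_rot'];T[:3,3]=s['eef_pos']
    E=T@c['T_tool_cam'];p=cloud(c,E)
    np.savez('w.npz',E=E,**c);cv2.imwrite(f'pics/{name}.png',np.clip(c['frame'].astype(int)*2,0,255).astype(np.uint8))
    print('tcp',np.round(s['eef_pos'],4),'toolx yaw',round(np.degrees(np.arctan2(s['ee_rot'][1,0],s['ee_rot'][0,0])),1),'t',s['clock'],'F',np.round(s['wrist_force'],1),'w',round(s['width'],3),'q7',round(s['q'][6],2))
    if tgt:
        q=p.reshape(-1,3);q=q[np.isfinite(q[:,2])];near=q[np.hypot(*(q[:,:2]-tgt).T)<rad]
        o=near[near[:,2]>zmin]; 
        zt=np.percentile(o[:,2],98);t=o[o[:,2]>zt-.008]
        for l,a in(('all',o),('top',t)):
            r=cv2.minAreaRect((a[:,:2]*1000).astype(np.float32));print(l,len(a),'rect',np.round(r[0],1),np.round(r[1],1),round(r[2],1),'mean',a[:,:2].mean(0).round(4))
        print('ztop',zt.round(4),'bench',np.median(q[abs(q[:,2])<.012][:,2]).round(4))
    return p
if __name__=='__main__':
    a=sys.argv; look(a[1],(float(a[2]),float(a[3])),*(map(float,a[4:])))
E
python3 look.py w1 .433 -.282
```

```text
tcp [ 0.1626 -0.5513  0.242 ] toolx yaw 16.4 t 0.15 F [-0.  -0.1 -0.6] w 1.003 q7 -0.08$[0]: bad value
$[0]: bad value
$[0]: bad value
$[0]: bad value
Traceback (most recent call last):
  File "look.py", line 19, in <module>
    a=sys.argv; look(a[1],(float(a[2]),float(a[3])),*(map(float,a[4:])))
                ~~~~^^^^^^^^^^^^^^^^^^^^^^^^^^^^^^^^^^^^^^^^^^^^^^^^^^^^
  File "look.py", line 13, in look
    zt=np.percentile(o[:,2],98);t=o[o[:,2]>zt-.008]
IndexError: index -1 is out of bounds for axis 0 with size 0
```

```bash
python3 -m jog '[{"tx":0,"ty":0,"tz":0,"roll":-6.7,"gripper":0}]' 30;  python3 -m jog '[{"tx":0,"ty":0,"tz":0,"roll":-6.7}]'; python3 -m jog '[{"roll":-6.7,"gripper":0.0}]'
```

```text
clock: 0.28
eef_pos: [0.1628, -0.5514, 0.2421]
ee_rot: [[0.92, 0.391, -0.0], [0.391, -0.92, 0.0], [-0.0, -0.0, -1.0]]
wrist_force: [-0.3, -0.2, 0.3]
width: 1.003
finger_force: 0.0$[0]: bad value
$[0]: bad value
```

```bash
python3 -m jog '[{"tx":0,"ty":0,"tz":0,"roll":-6.7,"gripper":0},{"tx":0,"ty":0,"tz":0,"roll":-6.7,"gripper":0},{"tx":0,"ty":0,"tz":0,"roll":-6.7,"gripper":0},{"tx":0,"ty":0,"tz":0,"roll":-6.7,"gripper":0},{"tx":0,"ty":0,"tz":0,"roll":-6.7,"gripper":0}]' 30 >/dev/null
python3 -m jog '[{"tx":0,"ty":0,"tz":0,"roll":-6.7,"gripper":0},{"tx":0,"ty":0,"tz":0,"roll":-6.7,"gripper":0},{"tx":0,"ty":0,"tz":0,"roll":-6.7,"gripper":0},{"tx":0,"ty":0,"tz":0,"roll":-6.7,"gripper":0},{"tx":0,"ty":0,"tz":0,"roll":-6.7,"gripper":0}]' >/dev/null
python3 -m jog '[{"tx":20,"ty":20,"tz":0,"roll":0,"gripper":0},{"tx":28,"ty":28,"tz":0,"roll":0,"gripper":0},{"tx":28,"ty":28,"tz":0,"roll":0,"gripper":0},{"tx":28,"ty":28,"tz":0,"roll":0,"gripper":0},{"tx":28,"ty":28,"tz":0,"roll":0,"gripper":0}]' |head -2
python3 -m jog '[{"tx":28,"ty":28,"tz":0,"roll":0,"gripper":0},{"tx":28,"ty":28,"tz":0,"roll":0,"gripper":0},{"tx":28,"ty":28,"tz":0,"roll":0,"gripper":0},{"tx":28,"ty":28,"tz":0,"roll":0,"gripper":0},{"tx":20,"ty":20,"tz":0,"roll":0,"gripper":0},{"tx":0,"ty":0,"tz":0,"roll":0,"gripper":0},{"tx":0,"ty":0,"tz":0,"roll":0,"gripper":0}]' |head -2
python3 look.py w1 .433 -.282
```

```text
clock: 1.53
eef_pos: [0.2952, -0.4177, 0.2423]
clock: 2.12
eef_pos: [0.4268, -0.2858, 0.2421]
tcp [ 0.4268 -0.2858  0.2421] toolx yaw 90.3 t 2.1167 F [-0.4 -0.5  0.4] w 1.0 q7 0.26
all 39056 rect [ 433.3 -283.6] [99.5 50.5] 14.3 mean [ 0.4361 -0.276 ]
top 10588 rect [ 426.2 -272.3] [75.3 11.3] 0.4 mean [ 0.4261 -0.2714]
ztop 0.3213 bench -0.0002
```

View pics/w1.png

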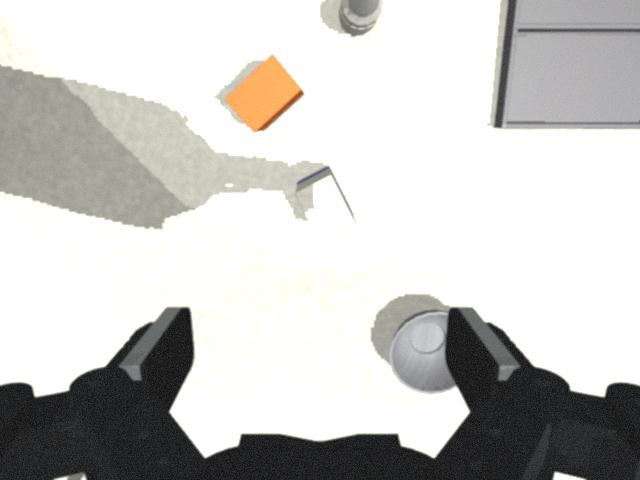

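The wrist view shows the carton at about (325,200), the orange decoy at (264,93) and the bowl at (432,348). The gripper's own points need filtering out.

```bash
sed -i "s/o=near\[near\[:,2\]>zmin\]/o=near[(near[:,2]>zmin)\&(near[:,2]<s['eef_pos'][2]-.03)]/" look.py; python3 look.py w1 .433 -.282
```

```text
tcp [ 0.4259 -0.2869  0.2421] toolx yaw 90.2 t 2.1667 F [-1.5 -0.7 -0.4] w 0.996 q7 0.26
all 2839 rect [ 431.4 -284.2] [30.3 45.4] 27.3 mean [ 0.4307 -0.2815]
top 2466 rect [ 431.3 -284.3] [30.  45.1] 27.3 mean [ 0.4311 -0.2835]
ztop 0.0671 bench -0.0002
```

```bash
python3 -m jog '[{"tx":3,"ty":5,"tz":20,"roll":0,"gripper":0},{"tx":0,"ty":0,"tz":30,"roll":-6.8,"gripper":0},{"tx":0,"ty":0,"tz":30,"roll":-6.8,"gripper":0},{"tx":0,"ty":0,"tz":30,"roll":-6.8,"gripper":0},{"tx":0,"ty":0,"tz":20,"roll":-6.7,"gripper":0},{"tx":0,"ty":0,"tz":0,"roll":0,"gripper":0},{"tx":0,"ty":0,"tz":0,"roll":0,"gripper":0}]'
python3 -m jog '[{"tx":0,"ty":0,"tz":25,"roll":0,"gripper":0},{"tx":0,"ty":0,"tz":25,"roll":0,"gripper":0},{"tx":0,"ty":0,"tz":17,"roll":0,"gripper":0},{"tx":0,"ty":0,"tz":10,"roll":0,"gripper":0},{"tx":0,"ty":0,"tz":0,"roll":0,"gripper":0},{"tx":0,"ty":0,"tz":0,"roll":0,"gripper":0}]'
```

```text
clock: 2.8
eef_pos: [0.4303, -0.2846, 0.1123]
ee_rot: [[-0.453, 0.891, -0.001], [0.891, 0.453, 0.001], [0.001, -0.001, -1.0]]
wrist_force: [0.8, -0.0, 1.4]
width: 0.999
finger_force: 0.0
clock: 3.3
eef_pos: [0.4314, -0.2843, 0.0365]
ee_rot: [[-0.456, 0.89, 0.001], [0.89, 0.456, -0.001], [-0.001, 0.0, -1.0]]
wrist_force: [-0.2, 0.2, -0.8]
width: 1.002
finger_force: 0.0
```

```bash
python3 -m jog '[{"tx":0,"ty":0,"tz":0,"roll":0,"gripper":1},{"tx":0,"ty":0,"tz":0,"roll":0,"gripper":1},{"tx":0,"ty":0,"tz":0,"roll":0,"gripper":1},{"tx":0,"ty":0,"tz":0,"roll":0,"gripper":1},{"tx":0,"ty":0,"tz":0,"roll":0,"gripper":1},{"tx":0,"ty":0,"tz":0,"roll":0,"gripper":1},{"tx":0,"ty":0,"tz":0,"roll":0,"gripper":1},{"tx":0,"ty":0,"tz":0,"roll":0,"gripper":1}]' 30
python3 -m jog '[{"tx":0,"ty":0,"tz":0,"roll":0,"gripper":1},{"tx":0,"ty":0,"tz":0,"roll":0,"gripper":1},{"tx":0,"ty":0,"tz":0,"roll":0,"gripper":1},{"tx":0,"ty":0,"tz":0,"roll":0,"gripper":1}]'
```

```text
clock: 3.97
eef_pos: [0.4312, -0.284, 0.0357]
ee_rot: [[-0.457, 0.889, 0.0], [0.889, 0.457, -0.0], [-0.001, 0.0, -1.0]]
wrist_force: [0.2, -0.0, 7.4]
width: 0.346
finger_force: 33.0
clock: 4.3
eef_pos: [0.4312, -0.284, 0.0357]
ee_rot: [[-0.457, 0.889, 0.0], [0.889, 0.457, -0.0], [-0.0, 0.0, -1.0]]
wrist_force: [-0.4, -0.5, 7.4]
width: 0.346
finger_force: 33.0
```

```bash
python3 -m jog '[{"tx":0,"ty":0,"tz":-10,"roll":0,"gripper":1},{"tx":0,"ty":0,"tz":-20,"roll":0,"gripper":1},{"tx":0,"ty":0,"tz":-25,"roll":6.8,"gripper":1},{"tx":0,"ty":0,"tz":-25,"roll":6.8,"gripper":1},{"tx":0,"ty":0,"tz":-25,"roll":6.8,"gripper":1},{"tx":0,"ty":0,"tz":-25,"roll":6.8,"gripper":1},{"tx":0,"ty":0,"tz":-10,"roll":6.8,"gripper":1},{"tx":0,"ty":0,"tz":0,"roll":0,"gripper":1}]'
python3 -m jog '[{"tx":20,"ty":7,"tz":0,"roll":0,"gripper":1},{"tx":32,"ty":11,"tz":0,"roll":0,"gripper":1},{"tx":32,"ty":11,"tz":0,"roll":0,"gripper":1},{"tx":32,"ty":11,"tz":0,"roll":0,"gripper":1},{"tx":32,"ty":11,"tz":0,"roll":0,"gripper":1},{"tx":32,"ty":11,"tz":0,"roll":0,"gripper":1},{"tx":32,"ty":11,"tz":0,"roll":0,"gripper":1}]'|sed -n '2p;5,6p'
python3 -m jog '[{"tx":32,"ty":11,"tz":0,"roll":0,"gripper":1},{"tx":32,"ty":11,"tz":0,"roll":0,"gripper":1},{"tx":32,"ty":11,"tz":0,"roll":0,"gripper":1},{"tx":32,"ty":11,"tz":0,"roll":0,"gripper":1},{"tx":32,"ty":11,"tz":0,"roll":0,"gripper":1},{"tx":20,"ty":10,"tz":0,"roll":0,"gripper":1},{"tx":0,"ty":0,"tz":0,"roll":0,"gripper":1},{"tx":0,"ty":0,"tz":0,"roll":0,"gripper":1}]'
python3 - <<'E'
from look import *
p=look('w2')
E
```

```text
clock: 4.97
eef_pos: [0.4317, -0.284, 0.1781]
ee_rot: [[0.125, 0.992, 0.003], [0.992, -0.125, -0.002], [-0.001, 0.003, -1.0]]
wrist_force: [-0.8, 0.2, -1.5]
width: 0.344
finger_force: 32.1
eef_pos: [0.5286, -0.0802, 0.175]
width: 0.351
finger_force: 32.1
clock: 6.22
eef_pos: [0.6139, 0.09, 0.1745]
ee_rot: [[0.114, 0.994, -0.002], [0.994, -0.114, 0.0], [-0.0, -0.002, -1.0]]
wrist_force: [0.6, -0.5, -0.2]
width: 0.347
finger_force: 32.1
tcp [0.6139 0.09   0.1745] toolx yaw 83.5 t 6.2167 F [ 0.6 -0.5 -0.2] w 0.347 q7 -0.46
```

View pics/w2.png

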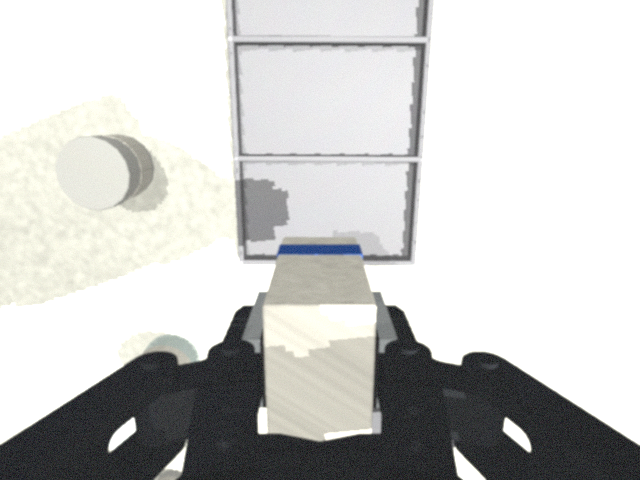

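The tray is square to the picture: near end wall at row 262 (columns 240–414), partitions at rows 158 and 40. I'll intersect the rim pixels with the measured rim height.

```bash
python3 - <<'E'
from h import *
c=np.load('w.npz');E=c['E'];K=c['K'];p=cloud(c,E)
for u,v in [(200,262),(327,158),(327,100)]: print('depth z',p[v-2:v+3,u-2:u+3,2].round(4).max(),p[v,u].round(4))
for u,v in [(235,158),(422,158),(229,40),(430,40),(327,158),(328,40),(240,262),(414,262)]:
    d=E[:3,:3]@np.linalg.solve(K,[u,v,1]);o=E[:3,3];print((u,v),(o+d*(.016-o[2])/d[2]).round(4))
q=p.reshape(-1,3);m=(q[:,2]>.011)&(q[:,2]<.021)&(q[:,0]>.53)&(q[:,0]<.72)&(q[:,1]>.03);r=cv2.minAreaRect((q[m][:,:2]*1000).astype(np.float32));print(r)
E
```

```text
depth z 0.0011 [5.189e-01 6.230e-02 1.000e-04]
depth z 0.0168 [0.6231 0.1303 0.0149]
depth z 0.0051 [0.6273 0.1677 0.0032]
(235, 158) [0.5617 0.1374 0.016 ]
(422, 158) [0.6865 0.1232 0.016 ]
(229, 40) [0.5701 0.2097 0.016 ]
(430, 40) [0.6949 0.1955 0.016 ]
(327, 158) [0.6231 0.1304 0.016 ]
(328, 40) [0.6316 0.2027 0.016 ]
(240, 262) [0.5529 0.064  0.016 ]
(414, 262) [0.6772 0.0499 0.016 ]
((625.06103515625, 140.13592529296875), (172.92529296875, 128.5467987060547), 83.16163635253906)
```

```bash
python3 -m jog '[{"tx":4,"ty":5,"tz":10,"roll":0,"gripper":1},{"tx":0,"ty":0,"tz":25,"roll":0,"gripper":1},{"tx":0,"ty":0,"tz":25,"roll":0,"gripper":1},{"tx":0,"ty":0,"tz":25,"roll":0,"gripper":1},{"tx":0,"ty":0,"tz":20,"roll":0,"gripper":1},{"tx":0,"ty":0,"tz":15,"roll":0,"gripper":1},{"tx":0,"ty":0,"tz":0,"roll":0,"gripper":1},{"tx":0,"ty":0,"tz":0,"roll":0,"gripper":1}]'
python3 -m jog '[{"tx":0,"ty":0,"tz":6,"roll":0,"gripper":1},{"tx":0,"ty":0,"tz":4,"roll":0,"gripper":1},{"tx":0,"ty":0,"tz":2,"roll":0,"gripper":1},{"tx":0,"ty":0,"tz":0,"roll":0,"gripper":1},{"tx":0,"ty":0,"tz":0,"roll":0,"gripper":1},{"tx":0,"ty":0,"tz":0,"roll":0,"gripper":1}]'
```

```text
clock: 6.93
eef_pos: [0.6195, 0.0919, 0.0548]
ee_rot: [[0.118, 0.993, -0.001], [0.993, -0.118, -0.0], [-0.0, -0.001, -1.0]]
wrist_force: [0.4, -0.6, -0.6]
width: 0.346
finger_force: 32.1
clock: 7.43
eef_pos: [0.6198, 0.0926, 0.0436]
ee_rot: [[0.118, 0.993, 0.0], [0.993, -0.118, 0.0], [0.0, 0.0, -1.0]]
wrist_force: [0.1, 0.2, -0.3]
width: 0.347
finger_force: 32.1
```

```bash
python3 -m jog '[{"tx":0,"ty":0,"tz":2,"roll":0,"gripper":1},{"tx":0,"ty":0,"tz":1.5,"roll":0,"gripper":1},{"tx":0,"ty":0,"tz":1,"roll":0,"gripper":1},{"tx":0,"ty":0,"tz":0,"roll":0,"gripper":1},{"tx":0,"ty":0,"tz":0,"roll":0,"gripper":1},{"tx":0,"ty":0,"tz":0,"roll":0,"gripper":1}]'
```

```text
clock: 7.93
eef_pos: [0.6198, 0.0926, 0.0397]
ee_rot: [[0.118, 0.993, 0.0], [0.993, -0.118, 0.0], [0.0, 0.0, -1.0]]
wrist_force: [-5.5, -0.7, 17.4]
width: 0.349
finger_force: 34.4
```

```bash
python3 -m jog '[{"tx":0,"ty":0,"tz":0,"roll":0,"gripper":0.6},{"tx":0,"ty":0,"tz":0,"roll":0,"gripper":0.5},{"tx":0,"ty":0,"tz":0,"roll":0,"gripper":0.4},{"tx":0,"ty":0,"tz":0,"roll":0,"gripper":0.4},{"tx":0,"ty":0,"tz":0,"roll":0,"gripper":0.4},{"tx":0,"ty":0,"tz":0,"roll":0,"gripper":0.4}]'
python3 -m jog '[{"tx":0,"ty":0,"tz":-10,"roll":0,"gripper":0.4},{"tx":0,"ty":0,"tz":-25,"roll":0,"gripper":0.4},{"tx":0,"ty":0,"tz":-30,"roll":0,"gripper":0.4},{"tx":0,"ty":0,"tz":-35,"roll":0,"gripper":0.2},{"tx":0,"ty":0,"tz":-30,"roll":0,"gripper":0},{"tx":0,"ty":0,"tz":-10,"roll":0,"gripper":0},{"tx":0,"ty":0,"tz":0,"roll":0,"gripper":0}]'|sed -n '2p;5,6p'
python3 -m jog '[{"tx":5,"ty":-20,"tz":0,"roll":0,"gripper":0},{"tx":6,"ty":-30,"tz":0,"roll":0,"gripper":0},{"tx":6,"ty":-30,"tz":0,"roll":0,"gripper":0},{"tx":6,"ty":-30,"tz":0,"roll":0,"gripper":0},{"tx":5,"ty":-25,"tz":0,"roll":0,"gripper":0},{"tx":2,"ty":-10,"tz":0,"roll":0,"gripper":0},{"tx":0,"ty":0,"tz":0,"roll":0,"gripper":0},{"tx":0,"ty":0,"tz":0,"roll":0,"gripper":0}]'|sed -n '2p;5,6p'
python3 look.py w3 .480 .140
```

```text
clock: 8.43
eef_pos: [0.6197, 0.0925, 0.0387]
ee_rot: [[0.118, 0.993, -0.0], [0.993, -0.118, 0.0], [0.0, -0.0, -1.0]]
wrist_force: [-0.4, -0.4, 0.9]
width: 0.6
finger_force: 0.0
eef_pos: [0.6207, 0.0927, 0.1822]
width: 1.006
finger_force: 0.0
eef_pos: [0.4795, 0.1394, 0.1787]
width: 0.997
finger_force: 0.0
tcp [0.4795 0.1394 0.1787] toolx yaw 83.3 t 9.6833 F [-0.4 -0.3 -0.5] w 0.997 q7 -0.64
all 4071 rect [478.6 140.2] [45.6 44.7] 82.2 mean [0.4789 0.1423]
top 3812 rect [478.6 140.2] [45.6 44.7] 82.2 mean [0.4787 0.1411]
ztop 0.0451 bench -0.0
```

View pics/w3.png

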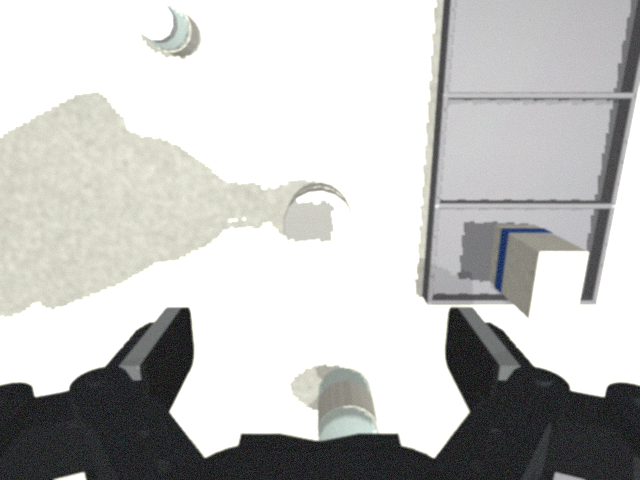

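The carton stands upright in its compartment (540,270). The jar is at (318,215), nearly under the tool.

```bash
python3 -m jog '[{"tx":1,"ty":-1,"tz":20,"roll":0,"gripper":0},{"tx":0,"ty":0,"tz":30,"roll":0,"gripper":0},{"tx":0,"ty":0,"tz":30,"roll":0,"gripper":0},{"tx":0,"ty":0,"tz":30,"roll":0,"gripper":0},{"tx":0,"ty":0,"tz":25,"roll":0,"gripper":0},{"tx":0,"ty":0,"tz":15,"roll":0,"gripper":0},{"tx":0,"ty":0,"tz":7,"roll":0,"gripper":0},{"tx":0,"ty":0,"tz":0,"roll":0,"gripper":0}]'|sed -n '2p;4,6p'
python3 -m jog '[{"tx":0,"ty":0,"tz":0,"roll":0,"gripper":0.3},{"tx":0,"ty":0,"tz":0,"roll":0,"gripper":1},{"tx":0,"ty":0,"tz":0,"roll":0,"gripper":1},{"tx":0,"ty":0,"tz":0,"roll":0,"gripper":1},{"tx":0,"ty":0,"tz":0,"roll":0,"gripper":1},{"tx":0,"ty":0,"tz":0,"roll":0,"gripper":1},{"tx":0,"ty":0,"tz":0,"roll":0,"gripper":1},{"tx":0,"ty":0,"tz":0,"roll":0,"gripper":1}]' 35
```

```text
eef_pos: [0.4784, 0.14, 0.0204]
wrist_force: [0.3, 0.7, -0.3]
width: 0.999
finger_force: 0.0
clock: 11.07
eef_pos: [0.479, 0.1406, 0.0229]
ee_rot: [[0.118, 0.993, 0.002], [0.993, -0.118, 0.0], [0.001, 0.002, -1.0]]
wrist_force: [-0.5, 0.1, 10.7]
width: 0.522
finger_force: 34.1
```

```bash
python3 -m jog '[{"tx":0,"ty":0,"tz":-8,"roll":0,"gripper":1},{"tx":0,"ty":0,"tz":-20,"roll":0,"gripper":1},{"tx":0,"ty":0,"tz":-30,"roll":0,"gripper":1},{"tx":0,"ty":0,"tz":-30,"roll":0,"gripper":1},{"tx":0,"ty":0,"tz":-12,"roll":0,"gripper":1},{"tx":0,"ty":0,"tz":0,"roll":0,"gripper":1}]'|sed -n '2p;4,6p'
python3 -m jog '[{"tx":11,"ty":13,"tz":0,"roll":0,"gripper":1},{"tx":20,"ty":25,"tz":0,"roll":0,"gripper":1},{"tx":20,"ty":25,"tz":0,"roll":0,"gripper":1},{"tx":20,"ty":25,"tz":0,"roll":0,"gripper":1},{"tx":20,"ty":25,"tz":0,"roll":0,"gripper":1},{"tx":16,"ty":20,"tz":0,"roll":0,"gripper":1},{"tx":10,"ty":12,"tz":0,"roll":0,"gripper":1},{"tx":0,"ty":0,"tz":0,"roll":0,"gripper":1}]'|sed -n '2p;4,6p'
python3 -m jog '[{"tx":0,"ty":0,"tz":20,"roll":0,"gripper":1},{"tx":0,"ty":0,"tz":30,"roll":0,"gripper":1},{"tx":0,"ty":0,"tz":20,"roll":0,"gripper":1},{"tx":0,"ty":0,"tz":10,"roll":0,"gripper":1},{"tx":0,"ty":0,"tz":5,"roll":0,"gripper":1},{"tx":0,"ty":0,"tz":0,"roll":0,"gripper":1},{"tx":0,"ty":0,"tz":0,"roll":0,"gripper":1}]'
```

```text
eef_pos: [0.4794, 0.1407, 0.1251]
wrist_force: [-0.1, -0.9, -1.1]
width: 0.526
finger_force: 36.1
eef_pos: [0.6372, 0.2411, 0.1205]
wrist_force: [-1.2, -0.8, -1.3]
width: 0.525
finger_force: 36.2
clock: 12.82
eef_pos: [0.6365, 0.2397, 0.0378]
ee_rot: [[0.118, 0.993, 0.001], [0.993, -0.118, 0.0], [0.001, 0.001, -1.0]]
wrist_force: [-0.1, 0.5, -0.4]
width: 0.521
finger_force: 36.2
```

```bash
python3 -m jog '[{"tx":0,"ty":0,"tz":5,"roll":0,"gripper":1},{"tx":0,"ty":0,"tz":3,"roll":0,"gripper":1},{"tx":0,"ty":0,"tz":2,"roll":0,"gripper":1},{"tx":0,"ty":0,"tz":1,"roll":0,"gripper":1},{"tx":0,"ty":0,"tz":0.5,"roll":0,"gripper":1},{"tx":0,"ty":0,"tz":0,"roll":0,"gripper":1},{"tx":0,"ty":0,"tz":0,"roll":0,"gripper":1}]'
```

```text
clock: 13.4
eef_pos: [0.6363, 0.2397, 0.0269]
ee_rot: [[0.118, 0.993, 0.001], [0.993, -0.118, 0.0], [0.0, 0.0, -1.0]]
wrist_force: [-9.0, -3.5, 21.2]
width: 0.526
finger_force: 37.9
```

```bash
python3 -m jog '[{"tx":0,"ty":0,"tz":0,"roll":0,"gripper":0.42},{"tx":0,"ty":0,"tz":0,"roll":0,"gripper":0.35},{"tx":0,"ty":0,"tz":0,"roll":0,"gripper":0.3},{"tx":0,"ty":0,"tz":0,"roll":0,"gripper":0.3},{"tx":0,"ty":0,"tz":0,"roll":0,"gripper":0.3}]'|sed -n '2p;4,6p'
python3 -m jog '[{"tx":0,"ty":0,"tz":-10,"roll":0,"gripper":0.3},{"tx":0,"ty":0,"tz":-25,"roll":0,"gripper":0.3},{"tx":0,"ty":0,"tz":-35,"roll":0,"gripper":0.2},{"tx":0,"ty":0,"tz":-40,"roll":0,"gripper":0},{"tx":0,"ty":0,"tz":-35,"roll":0,"gripper":0},{"tx":0,"ty":0,"tz":-15,"roll":0,"gripper":0},{"tx":0,"ty":0,"tz":0,"roll":0,"gripper":0}]'|sed -n '2p;5,6p'
python3 -m jog '[{"tx":-22,"ty":-10,"tz":0,"roll":0,"gripper":0},{"tx":-34,"ty":-15,"tz":0,"roll":0,"gripper":0},{"tx":-34,"ty":-15,"tz":0,"roll":0,"gripper":0},{"tx":-34,"ty":-15,"tz":0,"roll":0,"gripper":0},{"tx":-34,"ty":-15,"tz":0,"roll":0,"gripper":0},{"tx":-34,"ty":-15,"tz":0,"roll":0,"gripper":0},{"tx":-34,"ty":-15,"tz":0,"roll":0,"gripper":0},{"tx":-25,"ty":-13,"tz":0,"roll":0,"gripper":0}]' >/dev/null
python3 -m jog '[{"tx":-20,"ty":-10,"tz":0,"roll":0,"gripper":0},{"tx":0,"ty":0,"tz":0,"roll":0,"gripper":0},{"tx":0,"ty":0,"tz":0,"roll":0,"gripper":0}]'|sed -n '2p;5,6p'
python3 look.py w4 .482 -.015
```

```text
eef_pos: [0.6362, 0.2396, 0.0252]
wrist_force: [-0.3, -1.6, -0.5]
width: 0.703
finger_force: 0.0
eef_pos: [0.6374, 0.2401, 0.1903]
width: 0.999
finger_force: 0.0
eef_pos: [0.4818, -0.0158, 0.1855]
width: 0.996
finger_force: 0.0
tcp [ 0.4818 -0.0158  0.1855] toolx yaw 83.1 t 15.3167 F [0.3 0.6 0.6] w 0.996 q7 -0.38
all 4488 rect [482.7 -11.5] [37.1 43.3] 82.5 mean [ 0.4826 -0.0086]
top 2311 rect [481.9 -14.9] [30.2 30.2] 75.5 mean [ 0.482  -0.0143]
ztop 0.0888 bench -0.0001
```

```bash
python3 -m jog '[{"tx":1,"ty":0,"tz":20,"roll":0,"gripper":0},{"tx":0,"ty":0,"tz":30,"roll":0,"gripper":0},{"tx":0,"ty":0,"tz":30,"roll":0,"gripper":0},{"tx":0,"ty":0,"tz":30,"roll":0,"gripper":0},{"tx":0,"ty":0,"tz":20,"roll":0,"gripper":0},{"tx":0,"ty":0,"tz":13,"roll":0,"gripper":0},{"tx":0,"ty":0,"tz":6,"roll":0,"gripper":0},{"tx":0,"ty":0,"tz":0,"roll":0,"gripper":0}]'|sed -n '2p;4,6p'
python3 -m jog '[{"tx":0,"ty":0,"tz":0,"roll":0,"gripper":0.3},{"tx":0,"ty":0,"tz":0,"roll":0,"gripper":1},{"tx":0,"ty":0,"tz":0,"roll":0,"gripper":1},{"tx":0,"ty":0,"tz":0,"roll":0,"gripper":1},{"tx":0,"ty":0,"tz":0,"roll":0,"gripper":1},{"tx":0,"ty":0,"tz":0,"roll":0,"gripper":1},{"tx":0,"ty":0,"tz":0,"roll":0,"gripper":1},{"tx":0,"ty":0,"tz":0,"roll":0,"gripper":1}]' 45
```

```text
eef_pos: [0.482, -0.0132, 0.0353]
wrist_force: [-0.5, 0.1, -0.5]
width: 0.997
finger_force: 0.0
clock: 16.7
eef_pos: [0.4826, -0.014, 0.0372]
ee_rot: [[0.118, 0.993, 0.001], [0.993, -0.118, 0.0], [0.0, 0.001, -1.0]]
wrist_force: [-1.6, 0.5, 13.5]
width: 0.499
finger_force: 44.1
```

```bash
python3 -m jog '[{"tx":0,"ty":0,"tz":-8,"roll":0,"gripper":1},{"tx":0,"ty":0,"tz":-20,"roll":0,"gripper":1},{"tx":0,"ty":0,"tz":-30,"roll":0,"gripper":1},{"tx":0,"ty":0,"tz":-30,"roll":0,"gripper":1},{"tx":0,"ty":0,"tz":-17,"roll":0,"gripper":1},{"tx":0,"ty":0,"tz":0,"roll":0,"gripper":1}]'|sed -n '2p;4,6p'
python3 -m jog '[{"tx":16,"ty":10,"tz":0,"roll":0,"gripper":1},{"tx":30,"ty":19,"tz":0,"roll":0,"gripper":1},{"tx":30,"ty":19,"tz":0,"roll":0,"gripper":1},{"tx":30,"ty":19,"tz":0,"roll":0,"gripper":1},{"tx":30,"ty":19,"tz":0,"roll":0,"gripper":1},{"tx":30,"ty":19,"tz":0,"roll":0,"gripper":1},{"tx":20,"ty":12,"tz":0,"roll":0,"gripper":1},{"tx":10,"ty":6,"tz":0,"roll":0,"gripper":1}]'|sed -n '2p;4,6p'
python3 -m jog '[{"tx":0,"ty":0,"tz":0,"roll":0,"gripper":1},{"tx":0,"ty":0,"tz":0,"roll":0,"gripper":1}]'|sed -n '2p;4,6p'
```

```text
eef_pos: [0.4833, -0.0142, 0.1451]
wrist_force: [-0.4, 0.9, -1.0]
width: 0.501
finger_force: 46.2
eef_pos: [0.6281, 0.1692, 0.1409]
wrist_force: [-0.7, -0.3, -1.9]
width: 0.503
finger_force: 46.2
eef_pos: [0.6271, 0.1661, 0.1409]
wrist_force: [0.5, -0.8, -1.6]
width: 0.505
finger_force: 46.2
```

```bash
python3 -m jog '[{"tx":0,"ty":1,"tz":20,"roll":0,"gripper":1},{"tx":0,"ty":0,"tz":30,"roll":0,"gripper":1},{"tx":0,"ty":0,"tz":23,"roll":0,"gripper":1},{"tx":0,"ty":0,"tz":10,"roll":0,"gripper":1},{"tx":0,"ty":0,"tz":5,"roll":0,"gripper":1},{"tx":0,"ty":0,"tz":0,"roll":0,"gripper":1},{"tx":0,"ty":0,"tz":0,"roll":0,"gripper":1}]'|sed -n '2p;4,6p'
python3 -m jog '[{"tx":0,"ty":0,"tz":4,"roll":0,"gripper":1},{"tx":0,"ty":0,"tz":3,"roll":0,"gripper":1},{"tx":0,"ty":0,"tz":2,"roll":0,"gripper":1},{"tx":0,"ty":0,"tz":1,"roll":0,"gripper":1},{"tx":0,"ty":0,"tz":0,"roll":0,"gripper":1},{"tx":0,"ty":0,"tz":0,"roll":0,"gripper":1},{"tx":0,"ty":0,"tz":0,"roll":0,"gripper":1}]'
```

```text
eef_pos: [0.6289, 0.1659, 0.0545]
wrist_force: [0.5, 0.1, -1.1]
width: 0.497
finger_force: 46.2
clock: 19.2
eef_pos: [0.6285, 0.166, 0.0435]
ee_rot: [[0.118, 0.993, 0.0], [0.993, -0.118, 0.0], [0.0, 0.0, -1.0]]
wrist_force: [-0.0, -1.5, -1.0]
width: 0.497
finger_force: 46.2
```

```bash
python3 -m jog '[{"tx":0,"ty":0,"tz":1.5,"roll":0,"gripper":1},{"tx":0,"ty":0,"tz":1,"roll":0,"gripper":1},{"tx":0,"ty":0,"tz":0.5,"roll":0,"gripper":1},{"tx":0,"ty":0,"tz":0,"roll":0,"gripper":1},{"tx":0,"ty":0,"tz":0,"roll":0,"gripper":1},{"tx":0,"ty":0,"tz":0,"roll":0,"gripper":1}]'
```

```text
clock: 19.7
eef_pos: [0.6286, 0.1661, 0.0413]
ee_rot: [[0.118, 0.993, 0.0], [0.993, -0.118, 0.0], [0.0, 0.0, -1.0]]
wrist_force: [-5.7, -1.6, 16.4]
width: 0.501
finger_force: 48.0
```

```bash
python3 -m jog '[{"tx":0,"ty":0,"tz":0,"roll":0,"gripper":0.45},{"tx":0,"ty":0,"tz":0,"roll":0,"gripper":0.38},{"tx":0,"ty":0,"tz":0,"roll":0,"gripper":0.3},{"tx":0,"ty":0,"tz":0,"roll":0,"gripper":0.3},{"tx":0,"ty":0,"tz":0,"roll":0,"gripper":0.3}]'|sed -n '2p;4,6p'
python3 -m jog '[{"tx":0,"ty":0,"tz":-10,"roll":0,"gripper":0.3},{"tx":0,"ty":0,"tz":-25,"roll":0,"gripper":0.3},{"tx":0,"ty":0,"tz":-35,"roll":0,"gripper":0.2},{"tx":0,"ty":0,"tz":-40,"roll":0,"gripper":0},{"tx":0,"ty":0,"tz":-30,"roll":0,"gripper":0},{"tx":0,"ty":0,"tz":-10,"roll":0,"gripper":0},{"tx":0,"ty":0,"tz":0,"roll":0,"gripper":0}]'|sed -n '2p;5,6p'
python3 -m jog '[{"tx":6,"ty":-18,"tz":0,"roll":0,"gripper":0},{"tx":11,"ty":-35,"tz":0,"roll":0,"gripper":0},{"tx":11,"ty":-35,"tz":0,"roll":0,"gripper":0},{"tx":11,"ty":-35,"tz":0,"roll":0,"gripper":0},{"tx":11,"ty":-35,"tz":0,"roll":0,"gripper":0},{"tx":11,"ty":-35,"tz":0,"roll":0,"gripper":0},{"tx":9,"ty":-28,"tz":0,"roll":0,"gripper":0},{"tx":5,"ty":-15,"tz":0,"roll":0,"gripper":0}]' >/dev/null
python3 -m jog '[{"tx":0,"ty":0,"tz":0,"roll":0,"gripper":0},{"tx":0,"ty":0,"tz":0,"roll":0,"gripper":0}]'|sed -n '2p;5,6p'
python3 look.py w5 .403 .268
```

```text
eef_pos: [0.6284, 0.166, 0.0402]
wrist_force: [0.4, 1.0, -0.3]
width: 0.695
finger_force: 0.0
eef_pos: [0.6294, 0.1663, 0.1938]
width: 1.004
finger_force: 0.0
eef_pos: [0.4025, 0.2685, 0.1901]
width: 1.001
finger_force: 0.0
tcp [0.4025 0.2685 0.1901] toolx yaw 83.3 t 21.5333 F [ 0.9  1.2 -0.4] w 1.001 q7 -0.91
all 1302 rect [402.8 270.6] [23.6 25.5] 53.8 mean [0.4027 0.2727]
top 779 rect [402.4 269.3] [20.2 19.3] 84.2 mean [0.4024 0.2698]
ztop 0.0509 bench -0.0002
```

View pics/w5.png

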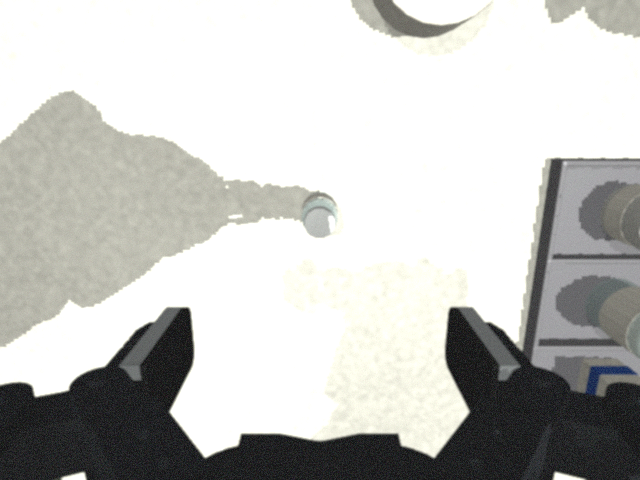

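The tray3 items all stand in their compartments at the right edge, and the small vial is at (320,215).

```bash
python3 -m jog '[{"tx":1,"ty":0,"tz":25,"roll":0,"gripper":0},{"tx":0,"ty":0,"tz":35,"roll":0,"gripper":0},{"tx":0,"ty":0,"tz":35,"roll":0,"gripper":0},{"tx":0,"ty":0,"tz":35,"roll":0,"gripper":0},{"tx":0,"ty":0,"tz":23,"roll":0,"gripper":0.2},{"tx":0,"ty":0,"tz":13,"roll":0,"gripper":0.4},{"tx":0,"ty":0,"tz":6,"roll":0,"gripper":0.4},{"tx":0,"ty":0,"tz":0,"roll":0,"gripper":0.4}]'|sed -n '2p;4,6p'
python3 -m jog '[{"tx":0,"ty":0,"tz":2,"roll":0,"gripper":0.5},{"tx":0,"ty":0,"tz":0,"roll":0,"gripper":1},{"tx":0,"ty":0,"tz":0,"roll":0,"gripper":1},{"tx":0,"ty":0,"tz":0,"roll":0,"gripper":1},{"tx":0,"ty":0,"tz":0,"roll":0,"gripper":1},{"tx":0,"ty":0,"tz":0,"roll":0,"gripper":1},{"tx":0,"ty":0,"tz":0,"roll":0,"gripper":1},{"tx":0,"ty":0,"tz":0,"roll":0,"gripper":1}]' 30
```

```text
eef_pos: [0.4032, 0.2685, 0.0172]
wrist_force: [-0.8, 0.1, 0.3]
width: 0.604
finger_force: 0.0
clock: 22.92
eef_pos: [0.4036, 0.2694, 0.0171]
ee_rot: [[0.118, 0.993, 0.001], [0.993, -0.118, 0.001], [0.001, 0.001, -1.0]]
wrist_force: [1.2, -1.8, 8.3]
width: 0.291
finger_force: 30.0
```

```bash
python3 -m jog '[{"tx":0,"ty":0,"tz":-8,"roll":0,"gripper":1},{"tx":0,"ty":0,"tz":-20,"roll":0,"gripper":1},{"tx":0,"ty":0,"tz":-30,"roll":0,"gripper":1},{"tx":0,"ty":0,"tz":-35,"roll":0,"gripper":1},{"tx":0,"ty":0,"tz":-30,"roll":0,"gripper":1},{"tx":0,"ty":0,"tz":-15,"roll":0,"gripper":1},{"tx":0,"ty":0,"tz":0,"roll":0,"gripper":1}]'|sed -n '2p;4,6p'
python3 -m jog '[{"tx":-15,"ty":12,"tz":0,"roll":0,"gripper":1},{"tx":-32,"ty":25,"tz":0,"roll":0,"gripper":1},{"tx":-32,"ty":25,"tz":0,"roll":0,"gripper":1},{"tx":-32,"ty":25,"tz":0,"roll":0,"gripper":1},{"tx":-32,"ty":25,"tz":0,"roll":0,"gripper":1},{"tx":-32,"ty":25,"tz":0,"roll":0,"gripper":1}]'|sed -n '2p;4,6p'
python3 -m jog '[{"tx":-32,"ty":25,"tz":0,"roll":0,"gripper":1},{"tx":-32,"ty":25,"tz":0,"roll":0,"gripper":1},{"tx":-32,"ty":25,"tz":0,"roll":0,"gripper":1},{"tx":-32,"ty":25,"tz":0,"roll":0,"gripper":1},{"tx":-32,"ty":25,"tz":0,"roll":0,"gripper":1},{"tx":-16,"ty":15,"tz":0,"roll":0,"gripper":1},{"tx":0,"ty":0,"tz":0,"roll":-6.8,"gripper":1},{"tx":0,"ty":0,"tz":0,"roll":0,"gripper":1}]'|sed -n '2p;4,6p'
python3 - <<'E'
from look import *
p=look('w6')
q=p.reshape(-1,3);m=(q[:,2]>.011)&(q[:,2]<.02)&(q[:,0]>.55)&(q[:,0]<.73)&(q[:,1]<.0);q=q[m][:,:2]
r=cv2.minAreaRect((q*1000).astype(np.float32));print(r,len(q))
E
```

```text
eef_pos: [0.4039, 0.2698, 0.1581]
wrist_force: [1.1, 0.1, -0.0]
width: 0.292
finger_force: 29.7
eef_pos: [0.519, 0.0773, 0.1544]
wrist_force: [0.7, 1.2, -1.3]
width: 0.292
finger_force: 29.7
eef_pos: [0.6365, -0.1131, 0.1537]
wrist_force: [-0.8, 0.1, -1.0]
width: 0.293
finger_force: 29.7
tcp [ 0.6365 -0.1131  0.1537] toolx yaw 90.3 t 24.6667 F [-0.8  0.1 -1. ] w 0.293 q7 -0.09
((638.0333251953125, -148.01754760742188), (128.47293090820312, 148.6935272216797), 0.17350977659225464) 4920
```

View pics/w6.png

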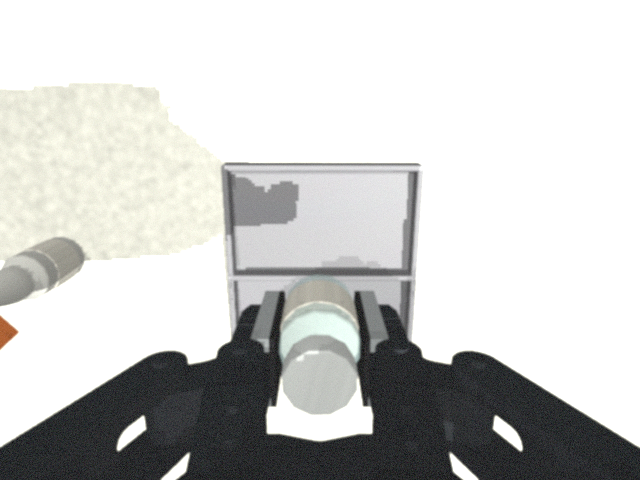

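The small vial hangs at (320,340) and tray2's partition is at row 275. I'll check that row numerically before lowering.

```bash
python3 - <<'E'
from h import *
c=np.load('w.npz');E=c['E'];K=c['K']
for u,v in [(230,277),(412,277),(322,164),(222,166),(420,166)]:
    d=E[:3,:3]@np.linalg.solve(K,[u,v,1]);o=E[:3,3];print((u,v),(o+d*(.016-o[2])/d[2]).round(4))
Ei=np.linalg.inv(E)
for P in [(.6365,-.1131,.137),(.6365,-.1131,.004)]:
    x=K@(Ei@[*P,1])[:3];print(P,x[:2]/x[2])
E
```

```text
(230, 277) [ 0.5758 -0.1494  0.016 ]
(412, 277) [ 0.6985 -0.1488  0.016 ]
(322, 164) [ 0.6373 -0.0735  0.016 ]
(222, 166) [ 0.5747 -0.0751  0.016 ]
(420, 166) [ 0.6987 -0.0745  0.016 ]
(0.6365, -0.1131, 0.137) [320.93140008 304.27615781]
(0.6365, -0.1131, 0.004) [320.28545606 220.91495513]
```

```bash
python3 -m jog '[{"tx":1,"ty":0,"tz":20,"roll":0,"gripper":1},{"tx":0,"ty":0,"tz":30,"roll":0,"gripper":1},{"tx":0,"ty":0,"tz":30,"roll":0,"gripper":1},{"tx":0,"ty":0,"tz":25,"roll":0,"gripper":1},{"tx":0,"ty":0,"tz":13,"roll":0,"gripper":1},{"tx":0,"ty":0,"tz":5,"roll":0,"gripper":1},{"tx":0,"ty":0,"tz":0,"roll":0,"gripper":1},{"tx":0,"ty":0,"tz":0,"roll":0,"gripper":1}]'|sed -n '2p;4,6p'
python3 -m jog '[{"tx":0,"ty":0,"tz":3,"roll":0,"gripper":1},{"tx":0,"ty":0,"tz":2,"roll":0,"gripper":1},{"tx":0,"ty":0,"tz":1,"roll":0,"gripper":1},{"tx":0,"ty":0,"tz":0,"roll":0,"gripper":1},{"tx":0,"ty":0,"tz":0,"roll":0,"gripper":1}]'|sed -n '2p;4,6p'
```

```text
eef_pos: [0.6373, -0.1107, 0.0326]
wrist_force: [-0.6, 1.2, 0.3]
width: 0.289
finger_force: 29.7
eef_pos: [0.6368, -0.111, 0.0255]
wrist_force: [-0.7, -0.0, -0.3]
width: 0.29
finger_force: 29.7
```

```bash
python3 -m jog '[{"tx":0,"ty":0,"tz":2,"roll":0,"gripper":1},{"tx":0,"ty":0,"tz":1.5,"roll":0,"gripper":1},{"tx":0,"ty":0,"tz":1,"roll":0,"gripper":1},{"tx":0,"ty":0,"tz":0.5,"roll":0,"gripper":1},{"tx":0,"ty":0,"tz":0,"roll":0,"gripper":1},{"tx":0,"ty":0,"tz":0,"roll":0,"gripper":1}]'|sed -n '2p;4,6p'
```

```text
eef_pos: [0.6368, -0.111, 0.0211]
wrist_force: [-5.9, 0.2, 17.0]
width: 0.292
finger_force: 31.5
```

```bash
python3 -m jog '[{"tx":0,"ty":0,"tz":0,"roll":0,"gripper":0.65},{"tx":0,"ty":0,"tz":0,"roll":0,"gripper":0.55},{"tx":0,"ty":0,"tz":0,"roll":0,"gripper":0.5},{"tx":0,"ty":0,"tz":0,"roll":0,"gripper":0.5},{"tx":0,"ty":0,"tz":0,"roll":0,"gripper":0.5}]'|sed -n '2p;4,6p'
python3 -m jog '[{"tx":0,"ty":0,"tz":-10,"roll":0,"gripper":0.5},{"tx":0,"ty":0,"tz":-25,"roll":0,"gripper":0.5},{"tx":0,"ty":0,"tz":-35,"roll":0,"gripper":0.2},{"tx":0,"ty":0,"tz":-40,"roll":0,"gripper":0},{"tx":0,"ty":0,"tz":-35,"roll":0,"gripper":0},{"tx":0,"ty":0,"tz":-20,"roll":0,"gripper":0},{"tx":0,"ty":0,"tz":0,"roll":0,"gripper":0}]'|sed -n '2p;5,6p'
python3 -m jog '[{"tx":-3,"ty":-18,"tz":0,"roll":0,"gripper":0},{"tx":-5,"ty":-32,"tz":0,"roll":0,"gripper":0},{"tx":-5,"ty":-32,"tz":0,"roll":0,"gripper":0},{"tx":-5,"ty":-32,"tz":0,"roll":0,"gripper":0},{"tx":-5,"ty":-32,"tz":0,"roll":0,"gripper":0},{"tx":-4,"ty":-22,"tz":0,"roll":0,"gripper":0},{"tx":-2,"ty":-13,"tz":0,"roll":0,"gripper":0},{"tx":0,"ty":0,"tz":0,"roll":0,"gripper":0}]' |sed -n '2p;5,6p'
python3 look.py w7 .456 -.14
```

```text
eef_pos: [0.6367, -0.1109, 0.0202]
wrist_force: [-0.4, 0.1, -0.4]
width: 0.498
finger_force: 0.0
eef_pos: [0.6382, -0.111, 0.1908]
width: 1.005
finger_force: 0.0
eef_pos: [0.4535, -0.1408, 0.186]
width: 0.998
finger_force: 0.0
tcp [ 0.4535 -0.1408  0.186 ] toolx yaw 90.0 t 27.9667 F [-0.   0.   0.1] w 0.998 q7 -0.1
all 1832 rect [ 455.7 -138.6] [29.6 27.4] 3.2 mean [ 0.4555 -0.1346]
top 412 rect [ 455.3 -139.5] [12.3 14.1] 81.1 mean [ 0.4556 -0.1389]
ztop 0.0763 bench -0.0001
```

```bash
python3 -m jog '[{"tx":1,"ty":2,"tz":20,"roll":0,"gripper":0},{"tx":0,"ty":0,"tz":30,"roll":0,"gripper":0.1},{"tx":0,"ty":0,"tz":35,"roll":0,"gripper":0.2},{"tx":0,"ty":0,"tz":35,"roll":0,"gripper":0.2},{"tx":0,"ty":0,"tz":25,"roll":0,"gripper":0.2},{"tx":0,"ty":0,"tz":13,"roll":0,"gripper":0.2},{"tx":0,"ty":0,"tz":6,"roll":0,"gripper":0.2},{"tx":0,"ty":0,"tz":0,"roll":0,"gripper":0.2}]'|sed -n '2p;4,6p'
python3 -m jog '[{"tx":0,"ty":0,"tz":0,"roll":0,"gripper":0.5},{"tx":0,"ty":0,"tz":0,"roll":0,"gripper":1},{"tx":0,"ty":0,"tz":0,"roll":0,"gripper":1},{"tx":0,"ty":0,"tz":0,"roll":0,"gripper":1},{"tx":0,"ty":0,"tz":0,"roll":0,"gripper":1},{"tx":0,"ty":0,"tz":0,"roll":0,"gripper":1},{"tx":0,"ty":0,"tz":0,"roll":0,"gripper":1},{"tx":0,"ty":0,"tz":0,"roll":0,"gripper":1}]' 30
```

```text
eef_pos: [0.458, -0.1386, 0.0204]
wrist_force: [0.8, -0.1, -0.3]
width: 0.795
finger_force: 0.0
clock: 29.35
eef_pos: [0.4583, -0.1392, 0.0223]
ee_rot: [[-0.0, 1.0, 0.002], [1.0, 0.0, -0.0], [-0.0, 0.002, -1.0]]
wrist_force: [0.0, 1.1, 10.1]
width: 0.342
finger_force: 28.9
```

```bash
python3 -m jog '[{"tx":0,"ty":0,"tz":-8,"roll":0,"gripper":1},{"tx":0,"ty":0,"tz":-20,"roll":0,"gripper":1},{"tx":0,"ty":0,"tz":-30,"roll":0,"gripper":1},{"tx":0,"ty":0,"tz":-30,"roll":0,"gripper":1},{"tx":0,"ty":0,"tz":-20,"roll":0,"gripper":1},{"tx":0,"ty":0,"tz":0,"roll":0,"gripper":1}]'|sed -n '2p;4,6p'
python3 -m jog '[{"tx":-5,"ty":15,"tz":0,"roll":0,"gripper":1},{"tx":-8,"ty":30,"tz":0,"roll":0,"gripper":1},{"tx":-8,"ty":30,"tz":0,"roll":0,"gripper":1},{"tx":-8,"ty":30,"tz":0,"roll":0,"gripper":1},{"tx":-8,"ty":30,"tz":0,"roll":0,"gripper":1},{"tx":-6,"ty":27,"tz":0,"roll":0,"gripper":1},{"tx":-4,"ty":17,"tz":0,"roll":0,"gripper":1},{"tx":0,"ty":0,"tz":0,"roll":0,"gripper":1}]'|sed -n '2p;4,6p'
python3 -m jog '[{"tx":0,"ty":0,"tz":0,"roll":0,"gripper":1}]'|sed -n '2p;4,6p'
```

```text
eef_pos: [0.4589, -0.1395, 0.1336]
wrist_force: [-0.5, 0.1, 0.2]
width: 0.34
finger_force: 29.9
eef_pos: [0.6387, -0.1862, 0.1291]
wrist_force: [-0.4, 0.2, -1.4]
width: 0.341
finger_force: 29.9
eef_pos: [0.6366, -0.1858, 0.1292]
wrist_force: [-0.8, 0.6, -1.1]
width: 0.341
finger_force: 29.9
```

Target TCP z is 0.0263.

```bash
python3 -m jog '[{"tx":0,"ty":0,"tz":20,"roll":0,"gripper":1},{"tx":0,"ty":0,"tz":30,"roll":0,"gripper":1},{"tx":0,"ty":0,"tz":25,"roll":0,"gripper":1},{"tx":0,"ty":0,"tz":13,"roll":0,"gripper":1},{"tx":0,"ty":0,"tz":5,"roll":0,"gripper":1},{"tx":0,"ty":0,"tz":3,"roll":0,"gripper":1},{"tx":0,"ty":0,"tz":0,"roll":0,"gripper":1},{"tx":0,"ty":0,"tz":0,"roll":0,"gripper":1}]'|sed -n '2p;4,6p'
python3 -m jog '[{"tx":0,"ty":0,"tz":2,"roll":0,"gripper":1},{"tx":0,"ty":0,"tz":1.5,"roll":0,"gripper":1},{"tx":0,"ty":0,"tz":1,"roll":0,"gripper":1},{"tx":0,"ty":0,"tz":0,"roll":0,"gripper":1},{"tx":0,"ty":0,"tz":0,"roll":0,"gripper":1}]'|sed -n '2p;4,6p'
```

```text
eef_pos: [0.6373, -0.186, 0.0346]
wrist_force: [0.1, -0.5, -0.9]
width: 0.341
finger_force: 29.9
eef_pos: [0.6368, -0.1859, 0.0289]
wrist_force: [0.8, -0.9, -1.0]
width: 0.337
finger_force: 29.9
```

```bash
python3 -m jog '[{"tx":0,"ty":0,"tz":1.5,"roll":0,"gripper":1},{"tx":0,"ty":0,"tz":1,"roll":0,"gripper":1},{"tx":0,"ty":0,"tz":0.5,"roll":0,"gripper":1},{"tx":0,"ty":0,"tz":0,"roll":0,"gripper":1},{"tx":0,"ty":0,"tz":0,"roll":0,"gripper":1}]'|sed -n '2p;4,6p'
```

```text
eef_pos: [0.6368, -0.1859, 0.0264]
wrist_force: [-3.9, 1.2, 10.3]
width: 0.34
finger_force: 31.0
```

Contact is made, so I'll release, retreat clear of everything and check.

```bash
python3 -m jog '[{"tx":0,"ty":0,"tz":0,"roll":0,"gripper":0.6},{"tx":0,"ty":0,"tz":0,"roll":0,"gripper":0.5},{"tx":0,"ty":0,"tz":0,"roll":0,"gripper":0.45},{"tx":0,"ty":0,"tz":0,"roll":0,"gripper":0.45},{"tx":0,"ty":0,"tz":0,"roll":0,"gripper":0.45}]'|sed -n '2p;4,6p'
python3 -m jog '[{"tx":0,"ty":0,"tz":-10,"roll":0,"gripper":0.45},{"tx":0,"ty":0,"tz":-25,"roll":0,"gripper":0.45},{"tx":0,"ty":0,"tz":-35,"roll":0,"gripper":0.4},{"tx":0,"ty":0,"tz":-40,"roll":0,"gripper":0.2},{"tx":0,"ty":0,"tz":-40,"roll":0,"gripper":0},{"tx":0,"ty":0,"tz":-40,"roll":0,"gripper":0},{"tx":0,"ty":-10,"tz":-10,"roll":0,"gripper":0},{"tx":0,"ty":0,"tz":0,"roll":0,"gripper":0}]'|sed -n '2p;5,6p'
python3 -m jog '[{"tx":0,"ty":-20,"tz":0,"roll":0,"gripper":0},{"tx":0,"ty":-35,"tz":0,"roll":0,"gripper":0},{"tx":0,"ty":-35,"tz":0,"roll":0,"gripper":0},{"tx":0,"ty":-35,"tz":0,"roll":0,"gripper":0},{"tx":0,"ty":-35,"tz":0,"roll":0,"gripper":0},{"tx":0,"ty":-10,"tz":0,"roll":0,"gripper":0},{"tx":0,"ty":0,"tz":0,"roll":0,"gripper":0},{"tx":0,"ty":0,"tz":0,"roll":0,"gripper":0}]' |sed -n '1,2p'
python3 - <<'E'
from station import bot
from h import *
c=bot.capture('scene');p=cloud(c);p0=cloud(np.load('scene0.npz'))
cv2.imwrite('pics/end.png',np.clip(c['frame'].astype(int)*1.4,0,255).astype(np.uint8))
for n,(x,y) in dict(jar=(.637,.240),inf=(.628,.166),carton=(.62,.093),small=(.637,-.111),drop=(.637,-.186),bowl=(.533,-.42),roll=(.495,.422),san=(.668,.387)).items():
    for l,a in (('now',p),('t0',p0)):
        q=a.reshape(-1,3);o=q[(np.hypot(q[:,0]-x-.003,q[:,1]-y-.003)<(.05 if n in('bowl','roll','san') else .032))&(q[:,2]>.022)&(q[:,2]<.2)]
        if len(o)>9: zt=np.percentile(o[:,2],98);print(n,l,'ztop',zt.round(4),'top',o[o[:,2]>zt-.008,:2].mean(0).round(3),'all',o[:,:2].mean(0).round(3))
E
```

```text
eef_pos: [0.6368, -0.1859, 0.0257]
wrist_force: [0.2, 1.0, 0.2]
width: 0.551
finger_force: 0.0
eef_pos: [0.6269, -0.1862, 0.2301]
width: 1.002
finger_force: 0.0
clock: 33.85
eef_pos: [0.4568, -0.1862, 0.2259]
jar now ztop 0.0504 top [0.639 0.243] all [0.641 0.245]
inf now ztop 0.093 top [0.631 0.169] all [0.636 0.176]
carton now ztop 0.0721 top [0.623 0.096] all [0.626 0.101]
small now ztop 0.0565 top [ 0.639 -0.107] all [ 0.64  -0.104]
drop now ztop 0.0809 top [ 0.64  -0.182] all [ 0.642 -0.177]
bowl now ztop 0.0369 top [ 0.533 -0.424] all [ 0.532 -0.427]
bowl t0 ztop 0.0362 top [ 0.532 -0.426] all [ 0.531 -0.426]
roll now ztop 0.0468 top [0.496 0.423] all [0.498 0.424]
roll t0 ztop 0.047 top [0.496 0.423] all [0.498 0.424]
san now ztop 0.1704 top [0.658 0.388] all [0.678 0.401]
san t0 ztop 0.1702 top [0.657 0.388] all [0.678 0.401]
```

View pics/end.png

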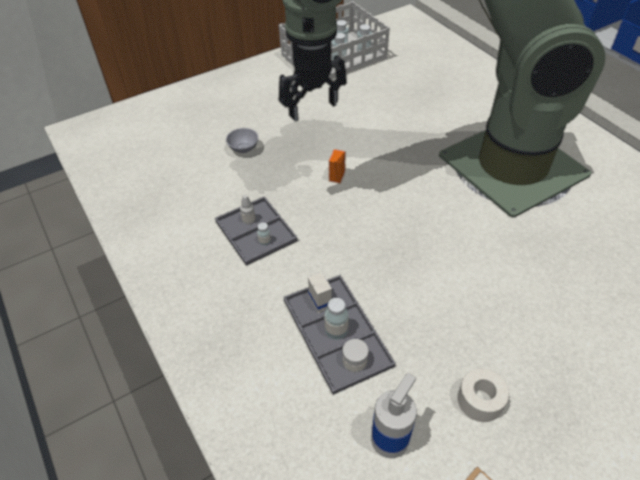

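All five items stand upright, one per compartment: dropper (247,210), small vial (263,233), carton (320,290), infusion vial (336,317) and jar (355,354). The bystanders and the decoy have not moved.

```bash
python3 -c "
from station import bot
print(bot.sign_off())"
```

```text
the job is handed in; nothing more can be done
None
```

Job handed in at about 34 s: both kits are made up, each item upright in its own compartment, and the sanitiser, label roll, bowl and orange decoy are where they started; no verdict was returned.

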